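Release and remove the battery of a therapy unit

TASK

The red therapy unit has to be opened for repair, so take its battery out first: with the fingertips feel along the black channel under the lip of its near side for the hidden finger recess, and gently press in the catch at the back of it so that the battery springs up. Then lift the battery out by its yellow grip without forcing it, and set it down gently, upright, in the blue parts tray. Leave the other things on the bench where they are.

Things in the scene. Friction and masses are not known exactly. Their poses are not given: they have to be found in the camera images.
- unit: Red therapy unit, fixed, 240 x 360 x 120 mm high (x, y, z), flat red top with a yellow-gripped battery at its near side and a grey operator panel at its far side. Origin: centre of its underside; x points away from the robot, from the near side (with the black channel and the battery bay) to the operator panel and carrying handle. Its plastic takes pushes of up to 30 N.
- channel (a point): Middle of the black channel's floor on the unit's near side. Channel 154 mm long (unit y, +-77 mm), 34 to 108 mm above the bench, under a 12 mm high red lip; its rigid upright floor faces unit -x, 6 mm behind the lip. Fingertips pass the lip tilted 30 to 40 degrees forward. One finger recess lies along it, black in black, not at the same place on every unit.
- catch (a joint): Catch key at the back of the finger recess, travel in m: 0 released, 0.008 fully in (pushed level along unit +x). The recess is 42 mm wide (unit y), 39 to 104 mm above the bench, 10 mm deep to the key; its centre is at most 50 mm from the channel's middle. The key's spring gives about 3 N at first, 6 to 9 N with friction when fully in. At 5 to 6.5 mm the battery springs up 14 mm.
- battery: Loose battery pack, 0.55 kg, 62 x 120 x 60 mm (x, y, z) with a yellow grip ridge, 22 x 80 x 24 mm (x, y, z), upright on top at its middle. Origin: centre of its underside. Axes as the unit's while in the bay. Latched, its grey top is flush with the unit's; sprung up, it stands 14 mm proud. It sits 60 mm deep in the bay, 1.5 mm play all round, and comes out straight up.
- battery_grip (a point): Point inside the yellow grip ridge on the battery, 15 mm above the grey top, 9 mm below the ridge's upper edge; the ridge is 22 mm thick along the battery's x and 80 mm long along its y.
- tray: Open blue parts tray, fixed, 180 x 150 x 30 mm high (x, y, z), walls and floor 4 to 5 mm. Origin: centre of its underside. It stands left or right of the unit.
- meter: Bystander: yellow multimeter lying flat, 150 x 86 x 44 mm, loose, on the other side of the unit from the tray. Origin: centre of its underside.
- spool: Bystander: solder spool with red flanges, 60 mm across, 54 mm high, loose, beyond the tray or the meter. Origin: centre of its underside.
- jar: Bystander: empty glass jar, 66 mm across, 75 mm high, loose, beyond the tray or the meter. Origin: centre of its underside.
- screwdriver: Bystander: orange-handled screwdriver, 190 mm long, 20 to 30 mm thick, lying loose crosswise between robot and unit. Origin: centre of its underside.
Not all that is in view belongs to the job. Of the things like the battery, leave any that is orange; of the rest the smaller one is meant.

How it is judged (in metres and radians):
On the way, in this order (a step that is already met when the one before it is completed fails the run):
1. the catch in the recess is pressed in by at least 5 mm (value of joint catch above 0.005 m), for 0.05 s.
2. the battery is lifted clear of the bay (z of battery in the frame of unit above 0.12 m), for 0.2 s.
At the end, for the whole second after the job is handed in: The battery stands upright (within 0.1 rad) and at rest inside the blue tray, its underside within 10 mm of the tray's underside and its centre within the tray's walls; the catch has sprung back (less than 2 mm in) (z of battery in the frame of tray below 0.01 m and x of battery in the frame of tray between -0.085 and 0.085 m and y of battery in the frame of tray between -0.07 and 0.07 m and angle between battery's own z axis and vertical below 0.1 rad and linear speed of battery below 0.02 m/s and value of joint catch below 0.002 m); the robot touches nothing.
It fails at once if the gripper pushes on the unit with more than 30 N (contact force between any of the fingers, the arm and unit above 30 N).
It fails at once if the battery is forced against the unit with more than 60 N (contact force between battery and unit above 60 N).
It fails at once if the battery is dropped (faster than 0.4 m/s in the tray) or banged down (over 80 N) (contact force between battery and tray above 80 N or (linear speed of battery above 0.4 m/s and z of battery in the frame of tray below 0.03 m and horizontal distance between battery and tray below 0.1 m)).
It fails at once if another thing is moved by more than 15 mm (distance of any of meter, spool, jar, screwdriver from where it was at the start of the episode above 0.015 m).
It also fails if it takes over 72 s, if anything falls off the work surface, if the arm or the gripper's body presses on something with over 40 N, if the wrist force passes 120 N, or if a joint passes its speed limit or range.

ROBOT

A 6-joint arm with a two-finger parallel gripper is mounted at the origin on the work surface. World frame = base frame: x ahead of the robot, y to its left, z up, the work surface at z = 0. Lengths are in mm, angles in degrees, forces in N, time in s.
With the tool pointing down it reaches from about 300 to 850 mm from the base axis. Payload 4.2 kg.
Tool frame: the origin (TCP) lies midway between the tips of the shut fingers; the grasp point (between the pads) lies 19 mm behind it (env.grip_point_offset is the distance from the TCP to the grasp point, in mm); z points along the fingers, x is the direction in which the jaws open and shut, and the axes are right-handed (so a half turn about z gives the same grasp; the last joint's range is limited). The gripper opens to 91 mm and grips with 3 to 60 N. Pads are 32 mm wide; open, the fingers measure 118 mm over their backs; the gripper's body (76 mm by 178 mm) begins 60 mm behind the grasp point.
Start: joints at [-69.5, 18.312, 89.639, -0, 72.044, -1.146], TCP at [212.108, -534.465, 213.976] pointing down, gripper open.
Joint ranges: [-177.97, 177.97], [-48.28, 115.42], [12.27, 149.76], [-77.06, 257.06], [2.81, 150.46], [-146.56, 146.56]. Speed limits (degrees/s): [147.25, 147.25, 180, 180, 180, 180].

INTERFACE

Orientations are given as [roll, pitch, yaw] about the fixed x, y, z axes, in that order (R = Rz(yaw) Ry(pitch) Rx(roll)).
In Python, from workcell import env gives the robot as it stands.
- The arm moves only by the shell command python3 -m pendant 'ROWS' [FORCE]. ROWS is JSON, a list of rows, each an object with "xyz": the shift along the tool's x, y, z in m, a list of three; "roll": the turn about the tool's z in degrees; "jaw": the closure, from 0 (fully open) to 1 (shut). A call has exactly 8 rows; each row is the pose to reach, as a shift and turn from the pose commanded when the call began, along the tool's axes at that moment; what a row does not reach only later rows make up. A row lasts 1/8 s, in which the tool goes at most 62.5 mm and 10.7 degrees, less where a joint would pass 70% of its speed; a pose out of reach is approached as far as the arm can. A call with a gripper value outside its range is refused whole. The fingers move at their own pace and stop on an object; FORCE is the grip in N (left out, the last holds). Time passes only in rows, so rows that repeat a pose let the fingers close, or fill a call up. It gives the time, the measured TCP pose, the force and the opening at its end, in the units of the state.
- env.state(): the state, without advancing time (a new reading comes with each control period).
- env.grab_frame(name): name is "side" or "top" or "wrist"; returns (picture, depth): 480x640x3 uint8, blue, green, red; 480x640 float32, mm along the optical axis (not along the pixel's ray), 0 where there is no reading.
- env.camera_params(name): a dict with "camera_matrix" (3x3 intrinsics, pixels), "cam_to_world" (4x4, takes a point from camera to world coordinates); the wrist camera has in their place "hand_eye" (4x4, takes a point from camera to tool coordinates, whose origin is the TCP and whose axes are the tool frame's). Camera axes: x right, y up, looking along -z (the intrinsics and any distortion apply to the point x, -y, -z); pixel columns grow to the right and rows downward; lengths in mm; the calibration is good to about 2 mm. A picture is of the moment at which its call begins: read the wrist's pose just before it. camera_params takes no time and is no camera call.
- env.job_done(): hands the job in, once; it reports no verdict.
The state is a dict: "time_s": time; "qpos": joint angles; "qvel": joint speeds; "effort": joint torques, N m; "ee_pos": TCP position; "ee_rot": TCP orientation; "force": force on the tool from outside, world axes, zero at the start; "torque": the same for the moment, N m; "gripper_width": finger opening in mm.
Only numpy, scipy, OpenCV 4.12 (cv2) and the standard library are available. Lean on these libraries where they do the work, as an engineer would, in place of code of your own. Each camera call takes 0.05 s, during which the arm holds its last target. There are 200 camera calls.

## Working session

There is one attempt and no reset: what is moved stays moved. The work goes in short steps, Python scripts to look and compute and a shell command to move; the robot and the scene stay as the last step left them, time stands still between calls to the robot, and variables do not carry over. Pictures are saved under pics/ and viewed, about 8 in all and at most 12, crops included, and the job is handed in when it is done.

```bash
ls; mkdir -p pics; cat > h.py <<'E'
import numpy as np, cv2
from workcell import env
from scipy.spatial.transform import Rotation as R
def save(n,f):
    p,d=env.grab_frame(n); cv2.imwrite(f'pics/{f}.png',p); np.save(f'pics/{f}.npy',d); return p,d
def tool():
    s=env.state(); T=np.eye(4); T[:3,:3]=R.from_euler('xyz',s['ee_rot'],degrees=True).as_matrix(); T[:3,3]=s['ee_pos']; return T
def world(n,d,uv,T=None):
    c=env.camera_params(n); K=np.array(c['camera_matrix']); M=np.array(c['cam_to_world']) if n!='wrist' else T@np.array(c['hand_eye'])
    out=[]
    for u,v in uv:
        w=d[max(0,int(v)-1):int(v)+2,max(0,int(u)-1):int(u)+2]; w=w[w>0]; z=np.median(w) if len(w) else np.nan
        q=np.array([(u-K[0,2])/K[0,0]*z,-(v-K[1,2])/K[1,1]*z,-z,1]); out.append((M@q)[:3])
    return np.array(out).round(1)
E
python3 - <<'E'
from h import *
print(env.state())
save('top','top0'); save('side','side0')
for n in ['top','side','wrist']: print(n,env.camera_params(n))
E
```

```text
pics
{'time_s': 0.0, 'qpos': array([-6.94983456e+01,  1.83500797e+01,  8.97079639e+01,  1.36006196e-03,
        7.20434506e+01, -1.14299229e+00]), 'qvel': array([ 0.06668845, -0.03216381,  0.01379319,  0.06479486, -0.11247153,
        0.15697653]), 'effort': array([-7.32783574e-04, -4.12461448e+01, -2.31976837e+01,  7.25987297e-02,
        4.57326591e-02, -1.37916945e-04]), 'ee_pos': array([ 211.94128309, -533.95602564,  213.12538185]), 'ee_rot': array([-1.79996683e+02,  1.01448237e-01, -6.83557708e+01]), 'force': array([-0.83318621, -0.43164561,  1.12525046]), 'torque': array([-0.03094894,  0.01934592,  0.0928605 ]), 'gripper_width': 90.99807463541335}
top {'camera_matrix': array([[578.46603599,   0.        , 319.13276076],
       [  0.        , 578.46603599, 238.07439242],
       [  0.        ,   0.        ,   1.        ]]), 'cam_to_world': array([[-3.30974409e-04,  9.95103797e-01, -9.88348349e-02,
         3.60654762e+02],
       [-9.99992196e-01, -7.18447591e-04, -3.88484585e-03,
        -5.21649441e+01],
       [-3.93683250e-03,  9.88327778e-02,  9.95096268e-01,
         1.45086
[... 465 characters left out ...]
   [ 8.12171902e-03,  6.40862311e-01,  7.67612882e-01,
         9.58017465e+02],
       [ 0.00000000e+00,  0.00000000e+00,  0.00000000e+00,
         1.00000000e+00]])}
wrist {'camera_matrix': array([[380.60255755,   0.        , 322.74509335],
       [  0.        , 380.60255755, 243.16806235],
       [  0.        ,   0.        ,   1.        ]]), 'hand_eye': array([[ 9.99999943e-01,  1.76598233e-04, -2.89439567e-04,
        -5.56173081e-01],
       [ 9.44761175e-05, -9.64971246e-01, -2.62355648e-01,
        -7.37570572e+01],
       [-3.25632403e-04,  2.62355605e-01, -9.64971207e-01,
        -1.71288706e+02],
       [ 0.00000000e+00,  0.00000000e+00,  0.00000000e+00,
         1.00000000e+00]])}
```

View pics/top0.png

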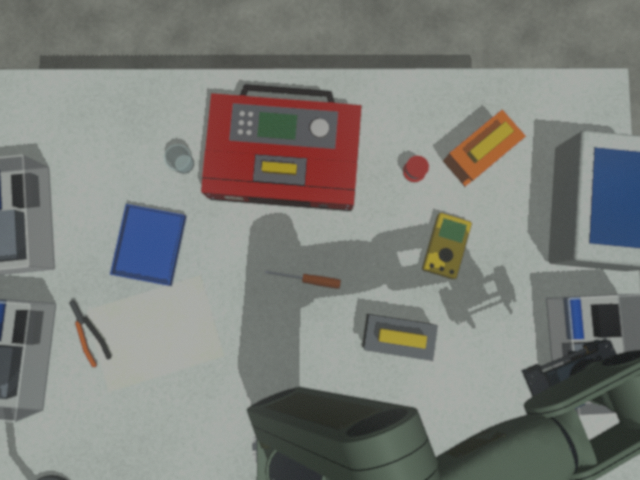

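View pics/side0.png

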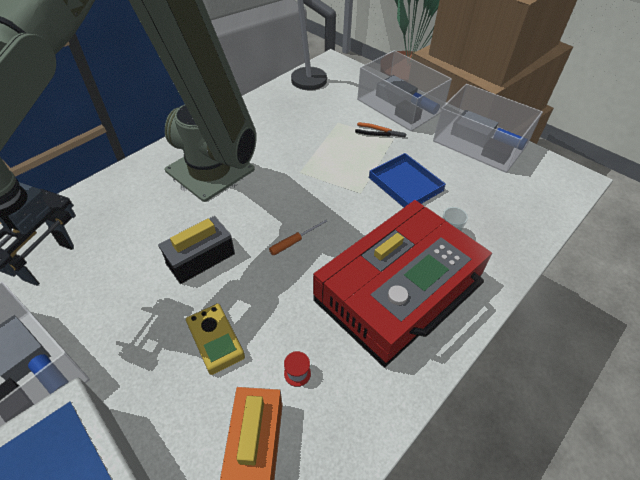

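Three things look like the battery in the top image: the orange one (485,147), a large loose grey one (400,337), and the one in the unit's bay (280,168). Orange is excluded, and of the two grey ones the one in the bay is smaller, so that is the one meant. I'll measure it and check the pendant usage for tilting.

```bash
python3 -m pendant --help 2>&1 | head -40; python3 - <<'E'
from h import *
d=np.load('pics/top0.npy')
names=['unitFL','unitFR','unitNR','unitNL','gripC','bay corners NL','NR','FR','FL','meter','spool','jar','sd handle','sd tip','tray TL','tray TR','tray BR','tray BL','tray floor','big grey']
uv=[(213,96),(360,106),(354,207),(203,191),(279,168),(255,179),(303,182),(305,160),(257,157),(447,246),(415,168),(182,160),(321,281),(268,271),(128,204),(186,214),(172,284),(112,274),(150,242),(400,337)]
for n,p in zip(names,world('top',d,uv)): print(n,p)
p=cv2.imread('pics/top0.png'); c=cv2.resize(p[80:220,190:370],None,fx=4,fy=4,interpolation=2); cv2.imwrite('pics/c1.png',c)
E
```

```text
invalid input: not JSON, or not a number
unitFL [831.7 204.7 119.8]
unitFR [ 806.8 -143.8  119.6]
unitNR [ 583.3 -134.7    3.4]
unitNL [603.5 224.1 119.2]
gripC [652.2  45.1 144.8]
bay corners NL [631.6 102.8 120.4]
NR [623.9  -9.4 122.8]
FR [676.6 -13.9 120.5]
FL [683.4  98.4 122.5]
meter [ 481.4 -360.1   36.4]
spool [ 672.1 -282.1   53.8]
jar [704.9 303.3   3.3]
sd handle [396.2 -51.2  24.5]
sd tip [421.4  80.6  12.6]
tray TL [591.3 437.1   4.8]
tray TR [566.4 290.9  -0.8]
tray BR [389.4 320.8   4. ]
tray BL [413.4 462.   30.7]
tray floor [494.7 378.7   4.4]
big grey [ 266.5 -231.3  115.2]
```

View pics/c1.png

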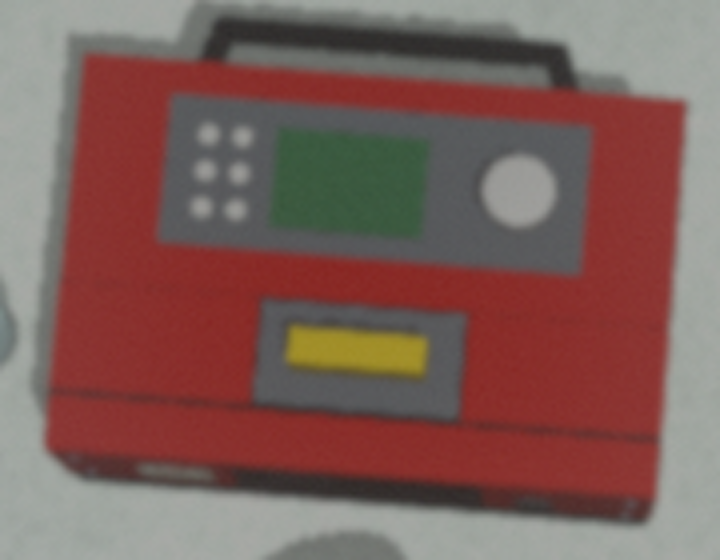

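```bash
python3 -m pendant '[{"xyz":[-0.02,-0.02,-0.02],"roll":-8,"jaw":0.2},{"xyz":[-0.05,-0.05,-0.04],"roll":-18,"jaw":0.5},{"xyz":[-0.08,-0.08,-0.06],"roll":-28,"jaw":1},{"xyz":[-0.12,-0.11,-0.08],"roll":-38,"jaw":1},{"xyz":[-0.16,-0.14,-0.1],"roll":-48,"jaw":1},{"xyz":[-0.2,-0.17,-0.12],"roll":-58,"jaw":1},{"xyz":[-0.23,-0.21,-0.13],"roll":-68,"jaw":1},{"xyz":[-0.26,-0.24,-0.14],"roll":-77,"jaw":1}]' 20
```

```text
time_s: 1.1
ee_pos: [339.7, -202.6, 354.2]
ee_rot: [-180.0, -0.0, 9.0]
force: [1.5, -0.3, 0.1]
gripper_width: 14.0
```

```bash
python3 -m pendant '[{"xyz":[0.015,-0.03,-0.005],"roll":-10,"jaw":1},{"xyz":[0.03,-0.06,-0.01],"roll":-20,"jaw":1},{"xyz":[0.05,-0.09,-0.02],"roll":-30,"jaw":1},{"xyz":[0.065,-0.12,-0.03],"roll":-40,"jaw":1},{"xyz":[0.08,-0.15,-0.035],"roll":-50,"jaw":1},{"xyz":[0.1,-0.18,-0.04],"roll":-60,"jaw":1},{"xyz":[0.115,-0.21,-0.045],"roll":-69,"jaw":1},{"xyz":[0.127,-0.226,-0.045],"roll":-77,"jaw":1}]'; python3 -c "
from h import *
s=env.state();print(s['qpos'],s['time_s']);save('wrist','w1')
M=tool();d=np.load('pics/w1.npy');np.save('pics/w1T.npy',M)
top=np.load('pics/top0.npy')
# unit top plane fit from top cam
c=env.camera_params('top');K=c['camera_matrix'];v,u=np.mgrid[80:220,190:370];z=top[80:220,190:370]
P=np.stack([(u-K[0,2])/K[0,0]*z,-(v-K[1,2])/K[1,1]*z,-z,np.ones_like(z)],-1)@c['cam_to_world'].T
img=cv2.imread('pics/top0.png')[80:220,190:370]
m=(abs(P[...,2]-120)<6)&(z>0)
xy=P[m][:,:2].astype(np.float32);r=cv2.minAreaRect(xy);print(r,len(xy))
y=(img[...,1]>120)&(img[...,2]>140)&(img[...,0]<80)&(abs(P[...,2]-144)<8)
q=P[y][:,:2].astype(np.float32);print('grip',cv2.minAreaRect(q),q.mean(0),len(q))
"
```

```text
time_s: 2.1
ee_pos: [431.1, 39.7, 398.9]
ee_rot: [-180.0, -0.0, 86.0]
force: [0.6, -0.9, -0.7]
gripper_width: 0.2
[ 3.73695234e+00  1.45557473e+00  8.47233043e+01  7.73719158e-03
  9.38281272e+01 -8.22726354e+01] 2.1
((719.329345703125, 39.71202087402344), (360.21728515625, 269.7503356933594), 85.19779205322266) 14048
grip ((654.628173828125, 45.50091552734375), (75.32852172851562, 19.97525978088379), 86.96864318847656) [654.43494   45.123497] 259
```

View pics/w1.png

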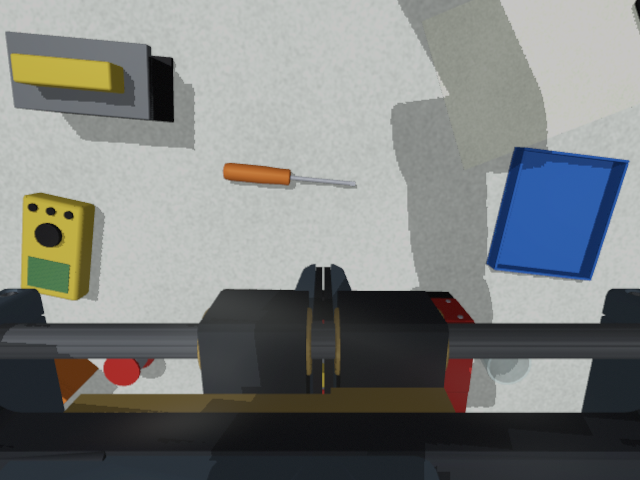

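```bash
python3 -m pendant '[{"xyz":[0,0.06,0],"roll":0,"jaw":1},{"xyz":[0,0.12,0],"roll":0,"jaw":1},{"xyz":[0,0.18,0],"roll":0,"jaw":1},{"xyz":[0,0.24,0],"roll":0,"jaw":1},{"xyz":[0,0.3,0],"roll":0,"jaw":1},{"xyz":[0,0.36,0],"roll":0,"jaw":1},{"xyz":[0,0.4,0],"roll":0,"jaw":1},{"xyz":[0,0.45,0],"roll":0,"jaw":1}]'; python3 -c "
from h import *
s=env.state();print(s['qpos'],s['time_s'])"
```

```text
time_s: 3.15
ee_pos: [838.5, 2.9, 360.9]
ee_rot: [178.7, -0.1, 85.5]
force: [0.2, -0.2, -0.0]
gripper_width: 0.3
[-5.89362699e-01  4.95117570e+01  1.27298795e+01  1.26916589e-02
  1.16462694e+02 -8.60811690e+01] 3.15
```

```bash
python3 -m pendant '[{"xyz":[0,-0.03,0],"roll":0,"jaw":1},{"xyz":[0,-0.06,0],"roll":0,"jaw":1},{"xyz":[0,-0.1,0],"roll":0,"jaw":1},{"xyz":[0,-0.15,0],"roll":0,"jaw":1},{"xyz":[0,-0.2,0],"roll":0,"jaw":1},{"xyz":[0,-0.2,0],"roll":0,"jaw":1},{"xyz":[0,-0.2,0],"roll":0,"jaw":1},{"xyz":[0,-0.2,0],"roll":0,"jaw":1}]'; python3 -c "
from h import *
s=env.state();print(s['qpos'],s['time_s'])"
```

```text
time_s: 4.15
ee_pos: [639.5, 18.9, 362.8]
ee_rot: [177.9, -0.2, 85.6]
force: [-0.2, -0.2, 0.1]
gripper_width: 0.7
[ 6.72930131e-01  2.07248271e+01  6.52068570e+01 -2.69428149e-02
  9.19310342e+01 -8.49248971e+01] 4.15
```

```bash
python3 -m pendant '[{"xyz":[0.01,0.06,0.03],"roll":0,"jaw":1},{"xyz":[0.01,0.12,0.06],"roll":0,"jaw":1},{"xyz":[0.01,0.18,0.09],"roll":0,"jaw":1},{"xyz":[0.01,0.24,0.1],"roll":0,"jaw":1},{"xyz":[0.01,0.6,0],"roll":0,"jaw":1},{"xyz":[0.01,0.8,-0.1],"roll":0,"jaw":1},{"xyz":[0.01,1.0,-0.2],"roll":0,"jaw":1},{"xyz":[0.01,1.0,-0.2],"roll":0,"jaw":1}]'; python3 -c "
from h import *
s=env.state();print(s['qpos'],s['time_s'])"
```

```text
time_s: 5.15
ee_pos: [915.4, -4.6, 273.3]
ee_rot: [174.7, -0.4, 85.7]
force: [-0.1, 0.2, 1.6]
gripper_width: 0.2
[-1.03472190e+00  5.56539294e+01  1.22667609e+01  8.46697638e-02
  1.06805799e+02 -8.66411964e+01] 5.15
```

```bash
python3 -m pendant '[{"xyz":[0,0.5,-0.25],"roll":0,"jaw":1},{"xyz":[0,1.0,-0.5],"roll":0,"jaw":1},{"xyz":[0,1.5,-0.75],"roll":0,"jaw":1},{"xyz":[0,2,-1],"roll":0,"jaw":1},{"xyz":[0,2,-1],"roll":0,"jaw":1},{"xyz":[0,2,-1],"roll":0,"jaw":1},{"xyz":[0,2,-1],"roll":0,"jaw":1},{"xyz":[0,2,-1],"roll":0,"jaw":1}]'; python3 -c "
from h import *
s=env.state();print(s['qpos'],s['time_s'])"
```

```text
time_s: 6.15
ee_pos: [919.9, -27.1, 296.2]
ee_rot: [171.9, -0.5, 85.7]
force: [0.3, 0.1, 0.3]
gripper_width: 0.4
[ -2.49553502  54.28816647  12.26643102   0.26495562 105.37744828
 -88.05182975] 6.15
```

```bash
python3 -m pendant '[{"xyz":[0,2,-1],"roll":0,"jaw":1},{"xyz":[0,2,-1],"roll":0,"jaw":1},{"xyz":[0,2,-1],"roll":0,"jaw":1},{"xyz":[0,2,-1],"roll":0,"jaw":1},{"xyz":[0,2,-1],"roll":0,"jaw":1},{"xyz":[0,2,-1],"roll":0,"jaw":1},{"xyz":[0,2,-1],"roll":0,"jaw":1},{"xyz":[0,2,-1],"roll":0,"jaw":1}]'; python3 -m pendant '[{"xyz":[0,0.07,-0.03],"roll":0,"jaw":1},{"xyz":[0,0.14,-0.06],"roll":0,"jaw":1},{"xyz":[0,0.21,-0.09],"roll":0,"jaw":1},{"xyz":[0,0.28,-0.12],"roll":0,"jaw":1},{"xyz":[0,0.35,-0.15],"roll":0,"jaw":1},{"xyz":[0,0.42,-0.18],"roll":0,"jaw":1},{"xyz":[0,0.49,-0.21],"roll":0,"jaw":1},{"xyz":[0,0.56,-0.24],"roll":0,"jaw":1}]'; python3 -c "
from h import *
s=env.state();print(s['qpos'],s['time_s'])"
```

```text
time_s: 7.15
ee_pos: [918.6, -42.1, 329.4]
ee_rot: [169.0, -0.6, 85.7]
force: [-0.0, 0.4, -0.7]
gripper_width: 0.6
time_s: 8.15
ee_pos: [927.0, -49.8, 347.2]
ee_rot: [166.0, -0.7, 85.7]
force: [0.0, 0.5, 0.2]
gripper_width: 0.8
[ -3.9983262   51.3149999   12.32376881   0.5964572  102.31682368
 -89.42737949] 8.15
```

```bash
python3 -m pendant '[{"xyz":[0,0.2,-0.07],"roll":0,"jaw":1},{"xyz":[0,0.4,-0.14],"roll":0,"jaw":1},{"xyz":[0,0.6,-0.2],"roll":0,"jaw":1},{"xyz":[0,0.8,-0.28],"roll":0,"jaw":1},{"xyz":[0,1,-0.35],"roll":0,"jaw":1},{"xyz":[0,1,-0.35],"roll":0,"jaw":1},{"xyz":[0,1,-0.35],"roll":0,"jaw":1},{"xyz":[0,1,-0.35],"roll":0,"jaw":1}]' | grep rot
python3 -m pendant '[{"xyz":[0,0.2,-0.05],"roll":0,"jaw":1},{"xyz":[0,0.4,-0.1],"roll":0,"jaw":1},{"xyz":[0,0.6,-0.15],"roll":0,"jaw":1},{"xyz":[0,0.8,-0.2],"roll":0,"jaw":1},{"xyz":[0,1,-0.25],"roll":0,"jaw":1},{"xyz":[0,1,-0.25],"roll":0,"jaw":1},{"xyz":[0,1,-0.25],"roll":0,"jaw":1},{"xyz":[0,1,-0.25],"roll":0,"jaw":1}]' | grep rot
python3 -m pendant '[{"xyz":[0,0.2,-0.05],"roll":0,"jaw":1},{"xyz":[0,0.4,-0.1],"roll":0,"jaw":1},{"xyz":[0,0.6,-0.15],"roll":0,"jaw":1},{"xyz":[0,0.8,-0.2],"roll":0,"jaw":1},{"xyz":[0,1,-0.2],"roll":0,"jaw":1},{"xyz":[0,1,-0.2],"roll":0,"jaw":1},{"xyz":[0,1,-0.2],"roll":0,"jaw":1},{"xyz":[0,1,-0.2],"roll":0,"jaw":1}]' | grep rot
python3 -m pendant '[{"xyz":[0,0.2,-0.03],"roll":0,"jaw":1},{"xyz":[0,0.4,-0.06],"roll":0,"jaw":1},{"xyz":[0,0.6,-0.1],"roll":0,"jaw":1},{"xyz":[0,0.8,-0.12],"roll":0,"jaw":1},{"xyz":[0,1,-0.15],"roll":0,"jaw":1},{"xyz":[0,1,-0.15],"roll":0,"jaw":1},{"xyz":[0,1,-0.15],"roll":0,"jaw":1},{"xyz":[0,1,-0.15],"roll":0,"jaw":1}]'
python3 -c "
from h import *
s=env.state();print(s['qpos'],s['time_s'])"
```

```text
ee_rot: [162.9, -0.7, 85.7]
ee_rot: [159.7, -0.8, 85.7]
ee_rot: [156.6, -0.8, 85.7]
time_s: 12.15
ee_pos: [992.6, -71.9, 375.9]
ee_rot: [153.4, -0.8, 85.7]
force: [-0.4, -0.7, -0.0]
gripper_width: 0.7
[ -5.18205398  51.09933223  12.32500406   1.12280507  89.9811378
 -90.47918749] 12.15
```

```bash
python3 -m pendant '[{"xyz":[0,0.2,0],"roll":0,"jaw":1},{"xyz":[0,0.4,0],"roll":0,"jaw":1},{"xyz":[0,0.6,0],"roll":0,"jaw":1},{"xyz":[0,0.8,0],"roll":0,"jaw":1},{"xyz":[0,1,0],"roll":0,"jaw":1},{"xyz":[0,1,0],"roll":0,"jaw":1},{"xyz":[0,1,0],"roll":0,"jaw":1},{"xyz":[0,1,0],"roll":0,"jaw":1}]' | grep rot
python3 -m pendant '[{"xyz":[0,0.2,0],"roll":0,"jaw":1},{"xyz":[0,0.4,0],"roll":0,"jaw":1},{"xyz":[0,0.6,0],"roll":0,"jaw":1},{"xyz":[0,0.8,0],"roll":0,"jaw":1},{"xyz":[0,1,0],"roll":0,"jaw":1},{"xyz":[0,1,0],"roll":0,"jaw":1},{"xyz":[0,1,0],"roll":0,"jaw":1},{"xyz":[0,1,0],"roll":0,"jaw":1}]'
cat >> h.py <<'E'
def shift(target):
    T=tool(); return (T[:3,:3].T@(np.array(target)-T[:3,3])).round(1)
E
python3 -c "
from h import *
s=env.state();print(s['qpos'],s['time_s']); print(shift([480,0,280]), tool().round(3))"
```

```text
ee_rot: [150.2, -0.8, 85.8]
time_s: 14.15
ee_pos: [1043.3, -78.1, 364.1]
ee_rot: [147.0, -0.8, 85.8]
force: [-0.3, -0.9, -0.5]
gripper_width: 0.5
[ -5.31600505  53.13762183  12.32290936   1.27602883  81.5454729
 -90.64814932] 14.15
[  35.  -522.  -238.2] [[ 7.40000e-02  8.36000e-01  5.44000e-01  1.04329e+03]
 [ 9.97000e-01 -7.00000e-02 -2.90000e-02 -7.81020e+01]
 [ 1.40000e-02  5.45000e-01 -8.39000e-01  3.64128e+02]
 [ 0.00000e+00  0.00000e+00  0.00000e+00  1.00000e+00]]
```

```bash
python3 -c "
from h import *
print(shift([480,48,220]))"
```

```text
[  82.  -558.1 -189.3]
```

```bash
python3 -m pendant '[{"xyz":[0.005,-0.04,-0.015],"roll":0,"jaw":1},{"xyz":[0.015,-0.09,-0.03],"roll":0,"jaw":1},{"xyz":[0.025,-0.14,-0.045],"roll":0,"jaw":1},{"xyz":[0.035,-0.19,-0.065],"roll":0,"jaw":1},{"xyz":[0.04,-0.24,-0.085],"roll":0,"jaw":1},{"xyz":[0.045,-0.29,-0.1],"roll":0,"jaw":1},{"xyz":[0.05,-0.34,-0.115],"roll":0,"jaw":1},{"xyz":[0.06,-0.39,-0.13],"roll":0,"jaw":1}]'
python3 -m pendant '[{"xyz":[0.01,-0.05,-0.02],"roll":0,"jaw":1},{"xyz":[0.015,-0.1,-0.04],"roll":0,"jaw":1},{"xyz":[0.02,-0.14,-0.05],"roll":0,"jaw":1},{"xyz":[0.022,-0.168,-0.06],"roll":0,"jaw":1},{"xyz":[0.022,-0.168,-0.06],"roll":0,"jaw":1},{"xyz":[0.022,-0.168,-0.06],"roll":0,"jaw":1},{"xyz":[0.022,-0.168,-0.06],"roll":0,"jaw":1},{"xyz":[0.022,-0.168,-0.06],"roll":0,"jaw":1}]'
python3 - <<'E'
from h import *
s=env.state();print(s['qpos'],s['time_s'])
T=tool();np.save('pics/w2T.npy',T);p,d=save('wrist','w2')
g=np.clip((p.astype(float)/255)**0.5*255,0,255).astype(np.uint8)
dd=np.clip((d-200)/300*255,0,255).astype(np.uint8)
cv2.imwrite('pics/w2v.png',g)
E
```

```text
time_s: 15.15
ee_pos: [649.3, 12.7, 261.7]
ee_rot: [146.9, -0.8, 85.7]
force: [0.2, 0.6, 0.5]
gripper_width: 0.6
time_s: 16.15
ee_pos: [480.5, 47.9, 220.8]
ee_rot: [147.0, -0.8, 85.7]
force: [-0.5, 0.2, -0.1]
gripper_width: 0.4
[  8.75619486  -4.5556627  124.17547197 -13.45479796  28.56821283
 -66.73139223] 16.15
```

View pics/w2v.png

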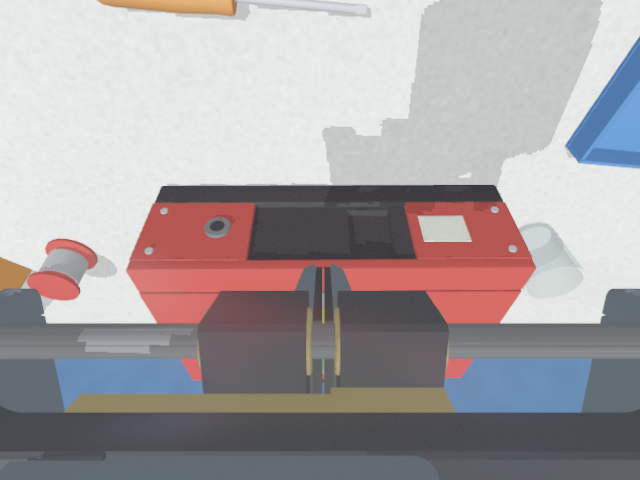

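The brightened wrist view shows the channel from columns 250 to 415. A darker patch at columns ~348-388, rows 210-258, is probably the recess. I'll check it against depth.

```bash
python3 - <<'E'
from h import *
T=np.load('pics/w2T.npy');d=np.load('pics/w2.npy')
c=env.camera_params('wrist');K=c['camera_matrix'];v,u=np.mgrid[0:480,0:640]
P=np.stack([(u-K[0,2])/K[0,0]*d,-(v-K[1,2])/K[1,1]*d,-d,np.ones_like(d)],-1)@(T@c['hand_eye']).T
# near face red plates: fit line x=a+b*y at left (165..250) & right plates rows 212-250
F=np.concatenate([P[215:245,175:200].reshape(-1,4),P[215:245,475:490].reshape(-1,4)]);F=F[F[:,2]>20]
b,a=np.polyfit(F[:,1],F[:,0],1);print('face',a,b,np.degrees(np.arctan(b)))
yaw=-np.arctan(b)
for r in (215,225,235,245):
    print(r,[(k,round(P[r,k,0]-a-b*P[r,k,1],1),round(P[r,k,1]),round(P[r,k,2])) for k in list(range(244,424,8))])
# top edge lip rows along col 300,350
for k in (280,440): print(k,[(r,P[r,k,:3].round(0).tolist()) for r in range(254,276,3)])
print('corners',P[262,133,:3],P[262,528,:3])
E
```

```text
face 582.4217397480885 0.07987321022044455 4.566702865194005
215 [(244, np.float64(1.3), -35, 52), (252, np.float64(1.3), -27, 52), (260, np.float64(6.4), -21, 47), (268, np.float64(6.7), -13, 47), (276, np.float64(6.7), -5, 47), (284, np.float64(7.6), 3, 46), (292, np.float64(6.8), 11, 47), (300, np.float64(7.5), 19, 46), (308, np.float64(8.2), 27, 46), (316, np.float64(6.6), 35, 47), (324, np.float64(7.4), 43, 47), (332, np.float64(8.0), 52, 46), (340, np.float64(6.5), 60, 48), (348, np.float64(14.9), 68, 39), (356, np.float64(14.4), 76, 40), (364, np.float64(13.4), 84, 41), (372, np.float64(14.2), 93, 40), (380, np.float64(14.7), 101, 39), (388, np.float64(7.5), 108, 47), (396, np.float64(6.9), 116, 48), (404, np.float64(6.9), 124, 48), (412, np.float64(1.1), 131, 54), (420, np.float64(3.0), 139, 52)]
225 [(244, np.float64(0.3), -33, 67), (252, np.float64(8.0), -28, 59), (260, np.float64(7.0), -20, 61), (268, np.float64(6.8), -12, 61), (276, np.float64(7.0), -4, 61), (284, np.float64(7.5), 4, 60), (292, np.float64(7.0), 12, 61), (300, np.float64(6.7), 20, 61), (308, np.float64(7.2
[... 1845 characters left out ...]
), (396, np.float64(7.7), 111, 87), (404, np.float64(7.8), 118, 87), (412, np.float64(7.9), 126, 87), (420, np.float64(2.0), 132, 93)]
280 [(254, [589.0, 2.0, 99.0]), (257, [589.0, 3.0, 102.0]), (260, [584.0, 4.0, 110.0]), (263, [584.0, 4.0, 113.0]), (266, [584.0, 4.0, 116.0]), (269, [584.0, 5.0, 120.0]), (272, [588.0, 4.0, 120.0]), (275, [591.0, 4.0, 121.0])]
440 [(254, [594.0, 147.0, 105.0]), (257, [596.0, 147.0, 108.0]), (260, [596.0, 146.0, 111.0]), (263, [595.0, 145.0, 115.0]), (266, [595.0, 144.0, 118.0]), (269, [596.0, 144.0, 121.0]), (272, [601.0, 145.0, 121.0]), (275, [604.0, 145.0, 121.0])]
corners [ 573.60566135 -124.86628884  110.95594341] [601.78491936 223.51075697 114.0725707 ]
```

Depth confirms it: the floor is 7 mm behind the face, and there is a 17 mm deep pocket at y ≈ 67-109 mm (centre ≈ 88). I'll approach just right of it, touch the floor, then slide in.

```bash
python3 -c "
from h import *
print(shift([565,50,50]), tool()[:3,:3].round(3))"
```

```text
[  6.1 -22.3 189.2] [[ 0.074  0.836  0.544]
 [ 0.997 -0.07  -0.029]
 [ 0.014  0.545 -0.839]]
```

```bash
python3 -m pendant '[{"xyz":[0.001,-0.003,0.03],"roll":0,"jaw":1},{"xyz":[0.002,-0.007,0.065],"roll":0,"jaw":1},{"xyz":[0.003,-0.011,0.1],"roll":0,"jaw":1},{"xyz":[0.004,-0.015,0.13],"roll":0,"jaw":1},{"xyz":[0.005,-0.018,0.155],"roll":0,"jaw":1},{"xyz":[0.006,-0.02,0.175],"roll":0,"jaw":1},{"xyz":[0.006,-0.022,0.189],"roll":0,"jaw":1},{"xyz":[0.006,-0.022,0.189],"roll":0,"jaw":1}]'
python3 -m pendant '[{"xyz":[0,0.002,0.001],"roll":0,"jaw":1},{"xyz":[0,0.004,0.003],"roll":0,"jaw":1},{"xyz":[0,0.006,0.004],"roll":0,"jaw":1},{"xyz":[0,0.008,0.005],"roll":0,"jaw":1},{"xyz":[0,0.009,0.006],"roll":0,"jaw":1},{"xyz":[0,0.01,0.0065],"roll":0,"jaw":1},{"xyz":[0,0.01,0.0065],"roll":0,"jaw":1},{"xyz":[0,0.01,0.0065],"roll":0,"jaw":1}]'
```

```text
time_s: 17.2
ee_pos: [567.1, 50.1, 55.8]
ee_rot: [147.7, -0.8, 85.8]
force: [0.4, 0.6, 1.3]
gripper_width: 0.4
time_s: 18.2
ee_pos: [578.4, 49.4, 56.6]
ee_rot: [147.6, -0.8, 85.8]
force: [-0.5, -0.5, 0.5]
gripper_width: 0.5
```

```bash
python3 -c "
from h import *
print(env.state()['qpos'], shift([578,49,46]))"; python3 -m pendant '[{"xyz":[0,-0.001,0.002],"roll":0,"jaw":1},{"xyz":[0,-0.002,0.004],"roll":0,"jaw":1},{"xyz":[0,-0.004,0.006],"roll":0,"jaw":1},{"xyz":[0,-0.005,0.007],"roll":0,"jaw":1},{"xyz":[0,-0.005,0.008],"roll":0,"jaw":1},{"xyz":[0,-0.005,0.008],"roll":0,"jaw":1},{"xyz":[0,-0.004,0.009],"roll":0,"jaw":1},{"xyz":[0,-0.002,0.01],"roll":0,"jaw":1}]'
```

```text
[  6.73120482  18.86898943 127.25065263 -70.24626859   5.49944405
 -10.12145587] [-0.5 -6.   8.8]
time_s: 19.2
ee_pos: [580.3, 49.4, 48.6]
ee_rot: [147.9, -0.8, 85.8]
force: [-20.6, 2.9, 16.0]
gripper_width: 0.4
```

Floor contact came at the predicted depth (Fx -21 N). I'll back off 3 mm and slide along to the recess.

```bash
python3 -m pendant '[{"xyz":[0,-0.0025,-0.0016],"roll":0,"jaw":1},{"xyz":[0,-0.0025,-0.0016],"roll":0,"jaw":1},{"xyz":[0.006,-0.0025,-0.0016],"roll":0,"jaw":1},{"xyz":[0.014,-0.0025,-0.0016],"roll":0,"jaw":1},{"xyz":[0.022,-0.0025,-0.0016],"roll":0,"jaw":1},{"xyz":[0.03,-0.0025,-0.0016],"roll":0,"jaw":1},{"xyz":[0.037,-0.0025,-0.0016],"roll":0,"jaw":1},{"xyz":[0.039,-0.0025,-0.0016],"roll":0,"jaw":1}]'; python3 -c "
from h import *
s=env.state();print(s['qpos'],s['force'],s['ee_pos'])"
```

```text
time_s: 20.2
ee_pos: [583.3, 89.4, 50.1]
ee_rot: [147.7, -0.8, 85.8]
force: [-0.2, 0.3, 0.6]
gripper_width: 0.6
[ 12.06980404  20.37075294 125.99747966 -74.20230503   8.19889961
  -1.68612015] [-0.1647916   0.31824111  0.59011711] [583.33663734  89.39305205  50.09327747]
```

```bash
python3 -m pendant '[{"xyz":[0,0.0008,0.0005],"roll":0,"jaw":1},{"xyz":[0,0.0017,0.0011],"roll":0,"jaw":1},{"xyz":[0,0.0025,0.0016],"roll":0,"jaw":1},{"xyz":[0,0.0034,0.0022],"roll":0,"jaw":1},{"xyz":[0,0.0042,0.0027],"roll":0,"jaw":1},{"xyz":[0,0.005,0.0033],"roll":0,"jaw":1},{"xyz":[0,0.0059,0.0038],"roll":0,"jaw":1},{"xyz":[0,0.0067,0.0044],"roll":0,"jaw":1}]'; python3 -c "
from h import *
s=env.state();print(s['qpos'],s['force'],s['ee_pos'])"
```

```text
time_s: 21.2
ee_pos: [590.8, 87.8, 49.6]
ee_rot: [147.8, -0.8, 85.8]
force: [-0.1, 0.1, 0.8]
gripper_width: 0.6
[ 11.68356835  20.86438113 125.11144184 -71.12223864   8.18259644
  -5.07448736] [-0.06481953  0.11080199  0.80933761] [590.78173354  87.75076088  49.56858485]
```

```bash
python3 -m pendant '[{"xyz":[0,0.0008,0.0005],"roll":0,"jaw":1},{"xyz":[0,0.0016,0.001],"roll":0,"jaw":1},{"xyz":[0,0.0022,0.0014],"roll":0,"jaw":1},{"xyz":[0,0.0028,0.0018],"roll":0,"jaw":1},{"xyz":[0,0.0034,0.0022],"roll":0,"jaw":1},{"xyz":[0,0.004,0.0026],"roll":0,"jaw":1},{"xyz":[0,0.0046,0.003],"roll":0,"jaw":1},{"xyz":[0,0.005,0.0033],"roll":0,"jaw":1}]'; python3 -m pendant '[{"xyz":[0,0.0004,0.0003],"roll":0,"jaw":1},{"xyz":[0,0.0008,0.0005],"roll":0,"jaw":1},{"xyz":[0,0.0012,0.0008],"roll":0,"jaw":1},{"xyz":[0,0.0014,0.001],"roll":0,"jaw":1},{"xyz":[0,0.0017,0.0011],"roll":0,"jaw":1},{"xyz":[0,0.0017,0.0011],"roll":0,"jaw":1},{"xyz":[0,0.0017,0.0011],"roll":0,"jaw":1},{"xyz":[0,0.0017,0.0011],"roll":0,"jaw":1}]'
```

```text
time_s: 22.2
ee_pos: [595.6, 87.3, 49.1]
ee_rot: [147.9, -0.8, 85.8]
force: [-5.6, 0.7, 4.6]
gripper_width: 0.5
time_s: 23.2
ee_pos: [597.5, 87.2, 49.1]
ee_rot: [147.9, -0.8, 85.8]
force: [-6.7, 0.8, 5.1]
gripper_width: 0.4
```

```bash
python3 -m pendant '[{"xyz":[0,0.0004,0.0003],"roll":0,"jaw":1},{"xyz":[0,0.0008,0.0005],"roll":0,"jaw":1},{"xyz":[0,0.0012,0.0008],"roll":0,"jaw":1},{"xyz":[0,0.0015,0.001],"roll":0,"jaw":1},{"xyz":[0,0.0018,0.0012],"roll":0,"jaw":1},{"xyz":[0,0.0018,0.0012],"roll":0,"jaw":1},{"xyz":[0,0.0018,0.0012],"roll":0,"jaw":1},{"xyz":[0,0.0018,0.0012],"roll":0,"jaw":1}]'; python3 - <<'E'
from h import *
p,d=save('top','top1')
c=env.camera_params('top')
print(world('top',d,[(262,165),(262,175),(300,165),(298,177),(279,168)]))
E
```

```text
time_s: 24.2
ee_pos: [599.9, 87.0, 49.1]
ee_rot: [147.9, -0.8, 85.8]
force: [-6.1, 0.7, 4.6]
gripper_width: 0.5
[[656.9  83.1 155.1]
 [638.   85.  134.9]
 [661.6  -2.8 134.1]
 [633.    1.7 135.9]
 [649.1  44.  158.6]]
```

Battery has sprung up: its grey top is now at 135 mm (was 121). Withdrawing along the finger axis.

```bash
python3 -m pendant '[{"xyz":[0,-0.002,-0.008],"roll":0,"jaw":1},{"xyz":[0,-0.002,-0.016],"roll":0,"jaw":1},{"xyz":[0,-0.002,-0.03],"roll":0,"jaw":1},{"xyz":[0,-0.002,-0.045],"roll":0,"jaw":1},{"xyz":[0,-0.002,-0.065],"roll":0,"jaw":1},{"xyz":[0,-0.002,-0.09],"roll":0,"jaw":1},{"xyz":[0,-0.002,-0.12],"roll":0,"jaw":1},{"xyz":[0,-0.002,-0.14],"roll":0,"jaw":0.5}]'; python3 -c "
from h import *
s=env.state();print(s['qpos'],s['force']); print(shift([595,49,250]))"
```

```text
time_s: 25.25
ee_pos: [524.4, 91.1, 168.1]
ee_rot: [147.7, -0.8, 85.8]
force: [0.6, -0.4, -0.4]
gripper_width: 7.8
[ 14.33667917   4.64234899 123.66680887 -24.49495704  22.44367789
 -50.87673391] [ 0.58271302 -0.42233597 -0.44436806]
[-35.5 106.2 -30.5]
```

```bash
python3 -m pendant '[{"xyz":[-0.004,0,-0.03],"roll":0,"jaw":0},{"xyz":[-0.01,0.02,-0.04],"roll":0,"jaw":0},{"xyz":[-0.018,0.045,-0.04],"roll":0,"jaw":0},{"xyz":[-0.025,0.07,-0.035],"roll":0,"jaw":0},{"xyz":[-0.032,0.09,-0.03],"roll":0,"jaw":0},{"xyz":[-0.036,0.106,-0.03],"roll":0,"jaw":0},{"xyz":[-0.036,0.106,-0.03],"roll":0,"jaw":0},{"xyz":[-0.036,0.106,-0.03],"roll":0,"jaw":0}]' 40; python3 - <<'E'
from h import *
T=tool();np.save('pics/w3T.npy',T);p,d=save('wrist','w3')
c=env.camera_params('wrist');K=c['camera_matrix'];v,u=np.mgrid[0:480,0:640]
P=np.stack([(u-K[0,2])/K[0,0]*d,-(v-K[1,2])/K[1,1]*d,-d,np.ones_like(d)],-1)@(T@c['hand_eye']).T
p2=p.astype(int);y=(p2[...,1]>100)&(p2[...,2]>120)&(p2[...,0]<90)&(abs(P[...,2]-159)<5)
q=P[y][:,:3];print(len(q)); 
if len(q): print(cv2.minAreaRect(q[:,:2].astype(np.float32)),q.mean(0))
E
```

```text
time_s: 26.25
ee_pos: [594.6, 48.6, 247.5]
ee_rot: [147.9, -0.8, 85.8]
force: [0.3, 0.8, -0.4]
gripper_width: 87.3
2140
((654.9476318359375, 44.17803955078125), (79.9510498046875, 23.04935646057129), 85.48319244384766) [653.38320274  43.40643623 158.4690159 ]
```

View pics/w3.png

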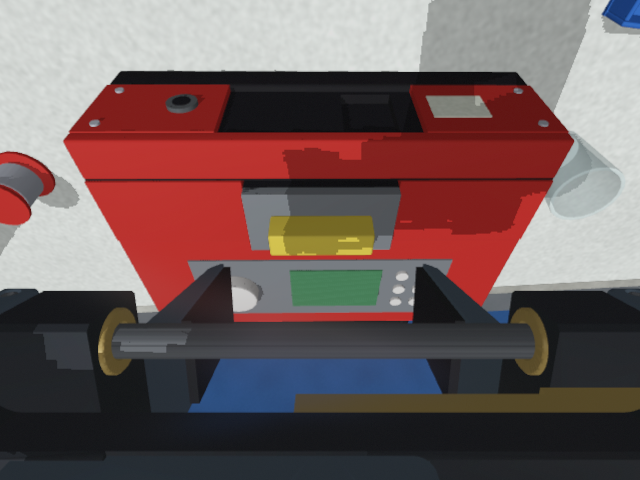

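The yellow grip is in view at (320,235), on the grey battery proud of the red top, centred between the open fingers. Measured centre is (655, 44), top at 158.5 mm.

```bash
python3 -c "
from h import *
print(shift([661,43.7,147]))"
```

```text
[ -1.4   3.2 120.5]
```

```bash
python3 -m pendant '[{"xyz":[-0.001,0.002,0.02],"roll":0,"jaw":0},{"xyz":[-0.0014,0.003,0.045],"roll":0,"jaw":0},{"xyz":[-0.0014,0.003,0.07],"roll":0,"jaw":0},{"xyz":[-0.0014,0.003,0.09],"roll":0,"jaw":0},{"xyz":[-0.0014,0.003,0.105],"roll":0,"jaw":0},{"xyz":[-0.0014,0.003,0.115],"roll":0,"jaw":0},{"xyz":[-0.0014,0.003,0.12],"roll":0,"jaw":0},{"xyz":[-0.0014,0.003,0.12],"roll":0,"jaw":0}]'; python3 -c "
from h import *
print(shift([661,43.7,147]),env.state()['qpos'])"
```

```text
time_s: 27.3
ee_pos: [661.8, 43.6, 148.1]
ee_rot: [147.8, -0.8, 85.8]
force: [-0.3, -0.1, -0.0]
gripper_width: 91.1
[ 0.1 -1.2  0.5] [  4.88094114  16.80837048 110.84718615 -11.81342034  20.78913286
 -70.7751747 ]
```

```bash
python3 -m pendant '[{"xyz":[0,0,0],"roll":0,"jaw":0.1},{"xyz":[0,0,0],"roll":0,"jaw":0.15},{"xyz":[0,0,0],"roll":0,"jaw":0.2},{"xyz":[0,0,0],"roll":0,"jaw":0.4},{"xyz":[0,0,0],"roll":0,"jaw":0.5},{"xyz":[0,0,0],"roll":0,"jaw":0.5},{"xyz":[0,0,0],"roll":0,"jaw":0.5},{"xyz":[0,0,0],"roll":0,"jaw":0.5}]' 45; python3 -c "
from h import *
s=env.state();p=s['ee_pos'];print(shift(p+[0,0,100]))"
```

```text
time_s: 28.3
ee_pos: [661.8, 43.6, 148.1]
ee_rot: [147.8, -0.8, 85.8]
force: [-0.5, 0.0, 3.3]
gripper_width: 79.5
[  1.4  53.3 -84.6]
```

```bash
python3 -m pendant '[{"xyz":[0,0.001,-0.0016],"roll":0,"jaw":0.5},{"xyz":[0,0.002,-0.0032],"roll":0,"jaw":0.5},{"xyz":[0,0.004,-0.0064],"roll":0,"jaw":0.5},{"xyz":[0,0.0055,-0.0087],"roll":0,"jaw":0.5},{"xyz":[0,0.007,-0.011],"roll":0,"jaw":0.5},{"xyz":[0,0.0085,-0.0135],"roll":0,"jaw":0.5},{"xyz":[0,0.01,-0.016],"roll":0,"jaw":0.5},{"xyz":[0,0.0107,-0.017],"roll":0,"jaw":0.5}]'
```

```text
time_s: 29.3
ee_pos: [661.7, 43.3, 168.5]
ee_rot: [147.8, -0.8, 85.8]
force: [-0.4, 0.1, -6.5]
gripper_width: 79.6
```

```bash
python3 -m pendant '[{"xyz":[0,0.003,-0.005],"roll":0,"jaw":0.5},{"xyz":[0.0001,0.007,-0.011],"roll":0,"jaw":0.5},{"xyz":[0.0003,0.012,-0.019],"roll":0,"jaw":0.5},{"xyz":[0.0004,0.017,-0.027],"roll":0,"jaw":0.5},{"xyz":[0.0006,0.024,-0.038],"roll":0,"jaw":0.5},{"xyz":[0.0008,0.031,-0.05],"roll":0,"jaw":0.5},{"xyz":[0.001,0.039,-0.062],"roll":0,"jaw":0.5},{"xyz":[0.001,0.045,-0.071],"roll":0,"jaw":0.5}]'; python3 - <<'E'
from h import *
s=env.state();print(s['qpos'],s['force'])
# tray from top0 depth/colour
p=cv2.imread('pics/top1.png').astype(int);d=np.load('pics/top1.npy')
c=env.camera_params('top');K=c['camera_matrix'];v,u=np.mgrid[0:480,0:640]
P=np.stack([(u-K[0,2])/K[0,0]*d,-(v-K[1,2])/K[1,1]*d,-d,np.ones_like(d)],-1)@c['cam_to_world'].T
m=(p[...,0]>p[...,2]+40)&(p[...,0]>p[...,1]+30)&(u<230)&(u>80)&(v>180)&(v<300)&(P[...,2]<45)
q=P[m][:,:2].astype(np.float32);print(len(q),cv2.minAreaRect(q))
E
```

```text
time_s: 30.3
ee_pos: [662.3, 43.1, 253.8]
ee_rot: [147.7, -0.8, 85.8]
force: [1.1, -0.1, -5.9]
gripper_width: 79.6
[  4.82194404  10.79731142 101.88587031  -7.13084855  35.48014061
 -76.07478364] [ 1.05535648 -0.13366265 -5.89938215]
4186 ((488.8104248046875, 379.6786804199219), (152.70468139648438, 180.5140380859375), 78.93821716308594)
```

Battery is out and held (6 N weight). Before the transfer I'll check the arm's joint limits at the tray with a fitted kinematic model.

```bash
cat > k.py <<'E'
from h import *
from scipy.optimize import least_squares
Q=np.array([[-69.498,18.350,89.708,0,72.043,-1.143],[3.737,1.4556,84.723,0,93.828,-82.27],[-5.316,53.138,12.323,1.276,81.545,-90.648],[8.756,-4.556,124.175,-13.455,28.568,-66.731],[12.07,20.371,125.997,-74.202,8.199,-1.686],[4.822,10.797,101.886,-7.131,35.480,-76.075]])
P=np.array([[211.94,-533.96,213.1],[431.1,39.7,398.9],[1043.3,-78.1,364.1],[480.5,47.9,220.8],[583.34,89.39,50.09],[662.3,43.1,253.8]])
def fk(p,q):
    a,H,L1,L2,o,D=p; q=np.radians(q); e=lambda ax,t:R.from_euler(ax,t).as_matrix()
    A=e('z',q[0])@e('y',q[1]); x=np.array([0,0,H])+e('z',q[0])@[a,0,0]+A@[0,0,L1]
    B=A@e('y',q[2]); x=x+B@[o,0,L2]
    C=B@e('z',q[3])@e('y',q[4])@e('z',q[5]); return x+C@[0,0,D],C
r=least_squares(lambda p:np.ravel([fk(p,q)[0]-x for q,x in zip(Q,P)]),[0,300,560,420,0,300])
par=r.x
lo=np.radians([-177.97,-48.28,12.27,-77.06,2.81,-146.56]);hi=np.radians([177.97,115.42,149.76,257.06,150.46,146.56])
def ik(pos,Rm,q0):
    C0=Rm
    def f(q):
        x,C=fk(par,np.degrees(q)); return np.r_[(x-pos)/1000,0.5*R.from_matrix(C@C0.T).as_rotvec()]
    s=least_squares(f,np.clip(np.radians(q0),lo+1e-4,hi-1e-4),bounds=(lo,hi)); return np.degrees(s.x),s.fun
E
python3 - <<'E'
from k import *
print(par.round(1),abs(r.fun).max().round(2))
s=env.state();C=fk(par,s['qpos'])[1]
q=s['qpos']
for t in np.linspace(0,1,6):
    pos=(1-t)*np.array(s['ee_pos'])+t*np.array([496,379,254]); q,f=ik(pos,C,q); print(pos.round(0),q.round(1),(f*1000).round(1))
for z in (200,150,100,78): q,f=ik([496,379,z],C,q); print(z,q.round(1),(f*1000).round(1))
E
```

```text
[  3.  130.2 593.3 416.2  24.  327.2] 11.49
[662.  43. 254.] [  6.1  10.9 101.7  -8.3  35.7 -74.1] [-0.  0. -0.  0. -0.  0.]
[629. 110. 254.] [ 14.7   9.1 104.1 -15.6  36.9 -60.8] [-0.  0. -0.  0. -0.  0.]
[596. 177. 254.] [ 23.9   8.2 105.1 -22.3  39.4 -47.8] [-0.  0. -0.  0. -0.  0.]
[563. 245. 254.] [ 33.2   8.5 104.8 -27.4  43.1 -36. ] [-0. -0. -0.  0. -0.  0.]
[529. 312. 254.] [ 42.1   9.8 103.1 -30.9  47.4 -26.2] [-0. -0. -0.  0. -0.  0.]
[496. 379. 254.] [ 50.4  12.1 100.1 -32.9  52.  -18.2] [-0. -0. -0.  0.  0.  0.]
200 [ 50.4  14.8 104.9 -36.6  45.9 -12.5] [0. 0. 0. 0. 0. 0.]
150 [ 50.4  17.8 108.9 -41.4  40.4  -6. ] [0. 0. 0. 0. 0. 0.]
100 [ 50.4  21.5 112.4 -47.8  35.3   2.1] [0. 0. 0. 0. 0. 0.]
78 [ 50.4  23.3 113.7 -51.2  33.3   6.3] [0. 0. 0. 0. 0. 0.]
```

```bash
python3 -c "
from h import *
print(shift([496,379,250]))"
```

```text
[ 322.6 -165.7  -94.7]
```

```bash
python3 -m pendant '[{"xyz":[0.006,-0.003,-0.002],"roll":0,"jaw":0.5},{"xyz":[0.02,-0.01,-0.006],"roll":0,"jaw":0.5},{"xyz":[0.04,-0.021,-0.012],"roll":0,"jaw":0.5},{"xyz":[0.064,-0.033,-0.019],"roll":0,"jaw":0.5},{"xyz":[0.088,-0.045,-0.026],"roll":0,"jaw":0.5},{"xyz":[0.112,-0.058,-0.033],"roll":0,"jaw":0.5},{"xyz":[0.136,-0.07,-0.04],"roll":0,"jaw":0.5},{"xyz":[0.16,-0.082,-0.047],"roll":0,"jaw":0.5}]'
python3 -m pendant '[{"xyz":[0.024,-0.012,-0.007],"roll":0,"jaw":0.5},{"xyz":[0.048,-0.025,-0.014],"roll":0,"jaw":0.5},{"xyz":[0.072,-0.037,-0.021],"roll":0,"jaw":0.5},{"xyz":[0.096,-0.05,-0.028],"roll":0,"jaw":0.5},{"xyz":[0.12,-0.062,-0.035],"roll":0,"jaw":0.5},{"xyz":[0.142,-0.073,-0.042],"roll":0,"jaw":0.5},{"xyz":[0.156,-0.08,-0.046],"roll":0,"jaw":0.5},{"xyz":[0.162,-0.083,-0.048],"roll":0,"jaw":0.5}]'
python3 - <<'E'
from h import *
print(env.state()['qpos'],shift([496,379,110]))
p,d=save('top','top2'); cv2.imwrite('pics/c2.png',cv2.resize(p[150:330,60:300],None,fx=3,fy=3,interpolation=2))
p,d=save('side','s2'); cv2.imwrite('pics/s2c.png',cv2.resize(p[60:260,300:540],None,fx=3,fy=3,interpolation=2))
E
```

```text
time_s: 31.3
ee_pos: [578.4, 210.8, 249.8]
ee_rot: [147.9, -0.8, 85.8]
force: [0.4, 0.6, -6.0]
gripper_width: 79.2
time_s: 32.3
ee_pos: [495.4, 379.2, 248.8]
ee_rot: [147.8, -0.8, 85.8]
force: [-0.2, -0.1, -5.5]
gripper_width: 79.4
[ 49.45922204  12.36311377 100.52632756 -32.82920874  51.04025655
 -18.73611647] [ -2.1 -73.4 117.8]
```

View pics/s2c.png

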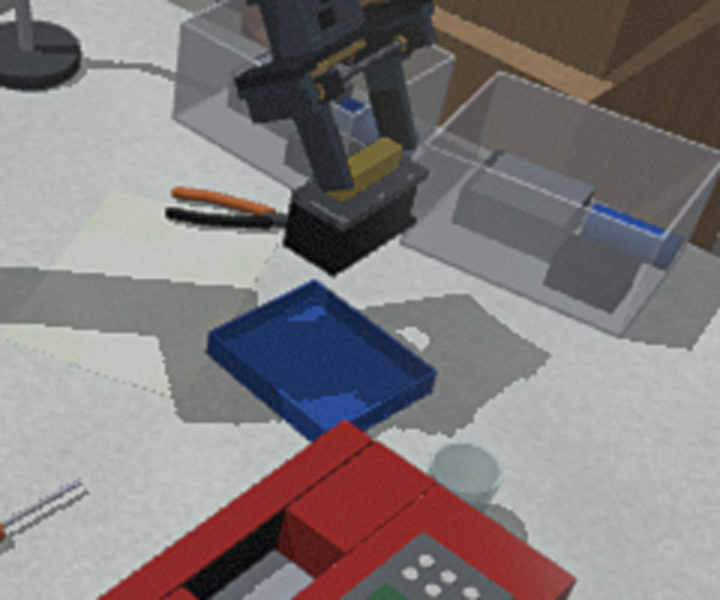

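Side crop: the battery is upright in the jaws above the tray and its top looks level. Lowering.

```bash
python3 -m pendant '[{"xyz":[-0.0002,-0.006,0.01],"roll":0,"jaw":0.5},{"xyz":[-0.0006,-0.018,0.029],"roll":0,"jaw":0.5},{"xyz":[-0.001,-0.031,0.05],"roll":0,"jaw":0.5},{"xyz":[-0.0013,-0.044,0.07],"roll":0,"jaw":0.5},{"xyz":[-0.0016,-0.056,0.09],"roll":0,"jaw":0.5},{"xyz":[-0.002,-0.066,0.106],"roll":0,"jaw":0.5},{"xyz":[-0.002,-0.072,0.115],"roll":0,"jaw":0.5},{"xyz":[-0.002,-0.0734,0.118],"roll":0,"jaw":0.5}]'
python3 - <<'E'
from h import *
s=env.state();print(s['qpos'],s['force'],shift([496,379,84]))
p,d=save('top','top3'); cv2.imwrite('pics/c3.png',cv2.resize(p[180:310,90:230],None,fx=5,fy=4.5,interpolation=2))
E
```

```text
time_s: 33.4
ee_pos: [496.8, 377.7, 109.5]
ee_rot: [147.8, -0.8, 85.7]
force: [0.1, -0.1, -5.6]
gripper_width: 79.7
[ 49.25522351  20.81125909 111.5978205  -46.08887408  35.78147754
  -0.8444652 ] [ 0.10881659 -0.14596051 -5.55399506] [  0.9 -14.4  21.1]
```

View pics/c3.png

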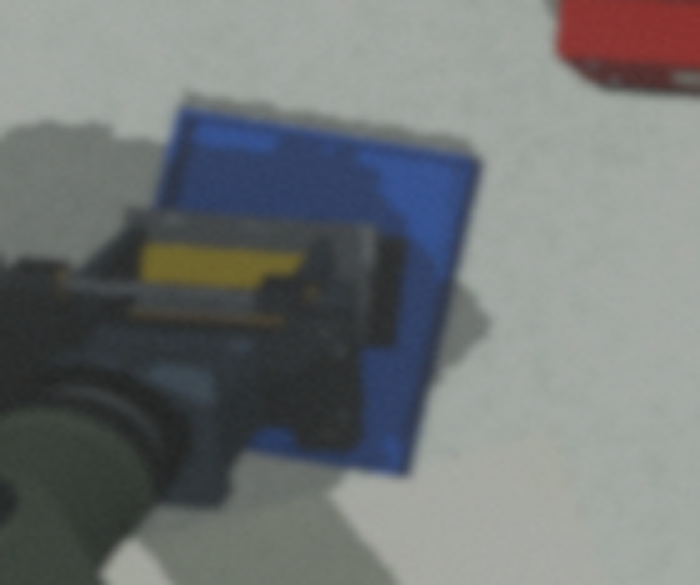

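```bash
python3 - <<'E'
from h import *
d=np.load('pics/top3.npy')
c=env.camera_params('top');K=c['camera_matrix'];v,u=np.mgrid[0:480,0:640]
P=np.stack([(u-K[0,2])/K[0,0]*d,-(v-K[1,2])/K[1,1]*d,-d,np.ones_like(d)],-1)@c['cam_to_world'].T
for r in (229,234,240): print(r,[(k,P[r,k,:3].round(0).astype(int).tolist()) for k in range(158,184,2)])
print([(r,P[r,150,:3].round(0).astype(int).tolist()) for r in range(220,236,2)])
E
```

```text
229 [(158, [528, 360, 3]), (160, [527, 353, 11]), (162, [527, 348, 9]), (164, [528, 345, 1]), (166, [528, 340, 0]), (168, [528, 335, 3]), (170, [528, 331, -1]), (172, [528, 324, 4]), (174, [527, 318, 8]), (176, [528, 315, 2]), (178, [528, 310, 1]), (180, [525, 298, 29]), (182, [525, 294, 24])]
234 [(158, [505, 332, 99]), (160, [506, 329, 92]), (162, [506, 326, 89]), (164, [505, 319, 96]), (166, [506, 317, 87]), (168, [511, 325, 38]), (170, [511, 320, 38]), (172, [514, 323, 9]), (174, [515, 319, 2]), (176, [514, 312, 11]), (178, [515, 310, 0]), (180, [512, 298, 27]), (182, [514, 297, 12])]
240 [(158, [491, 334, 93]), (160, [491, 328, 96]), (162, [491, 324, 92]), (164, [491, 319, 95]), (166, [493, 319, 78]), (168, [494, 319, 60]), (170, [496, 319, 39]), (172, [500, 323, 5]), (174, [499, 318, 7]), (176, [500, 314, 3]), (178, [497, 302, 30]), (180, [498, 300, 17]), (182, [500, 299, 3])]
[(220, [550, 379, 7]), (222, [546, 383, -4]), (224, [540, 380, 6]), (226, [535, 379, 7]), (228, [530, 379, 7]), (230, [515, 352, 95]), (232, [510, 353, 93]), (234, [505, 352, 95])]
```

Centred: the battery's ends are about 11 mm from both tray walls. It has 31 mm left to descend.

```bash
python3 -m pendant '[{"xyz":[0,-0.003,0.004],"roll":0,"jaw":0.5},{"xyz":[0,-0.005,0.008],"roll":0,"jaw":0.5},{"xyz":[0,-0.007,0.012],"roll":0,"jaw":0.5},{"xyz":[0,-0.01,0.016],"roll":0,"jaw":0.5},{"xyz":[0,-0.012,0.019],"roll":0,"jaw":0.5},{"xyz":[0,-0.0135,0.0215],"roll":0,"jaw":0.5},{"xyz":[0,-0.0145,0.023],"roll":0,"jaw":0.5},{"xyz":[0,-0.015,0.0237],"roll":0,"jaw":0.5}]'
python3 -m pendant '[{"xyz":[0,-0.0003,0.0004],"roll":0,"jaw":0.5},{"xyz":[0,-0.0005,0.0008],"roll":0,"jaw":0.5},{"xyz":[0,-0.0008,0.0012],"roll":0,"jaw":0.5},{"xyz":[0,-0.001,0.0016],"roll":0,"jaw":0.5},{"xyz":[0,-0.0012,0.0019],"roll":0,"jaw":0.5},{"xyz":[0,-0.0013,0.0021],"roll":0,"jaw":0.5},{"xyz":[0,-0.0013,0.0021],"roll":0,"jaw":0.5},{"xyz":[0,-0.0013,0.0021],"roll":0,"jaw":0.5}]'
```

```text
time_s: 34.45
ee_pos: [496.8, 378.7, 82.2]
ee_rot: [147.8, -0.8, 85.8]
force: [0.4, -0.8, -6.2]
gripper_width: 79.5
time_s: 35.45
ee_pos: [496.7, 378.7, 79.8]
ee_rot: [147.8, -0.8, 85.8]
force: [-0.7, -0.1, -5.3]
gripper_width: 79.0
```

```bash
python3 -m pendant '[{"xyz":[0,-0.0002,0.0003],"roll":0,"jaw":0.5},{"xyz":[0,-0.0004,0.0006],"roll":0,"jaw":0.5},{"xyz":[0,-0.0006,0.0009],"roll":0,"jaw":0.5},{"xyz":[0,-0.0008,0.0012],"roll":0,"jaw":0.5},{"xyz":[0,-0.001,0.0015],"roll":0,"jaw":0.5},{"xyz":[0,-0.0011,0.0017],"roll":0,"jaw":0.5},{"xyz":[0,-0.0011,0.0017],"roll":0,"jaw":0.5},{"xyz":[0,-0.0011,0.0017],"roll":0,"jaw":0.5}]'
```

```text
time_s: 36.45
ee_pos: [496.9, 378.7, 78.8]
ee_rot: [147.7, -0.8, 85.8]
force: [-4.6, -2.2, 4.0]
gripper_width: 79.1
```

```bash
python3 -m pendant '[{"xyz":[0,0,0],"roll":0,"jaw":0.12},{"xyz":[0,0,0],"roll":0,"jaw":0.11},{"xyz":[0,0,0],"roll":0,"jaw":0.1},{"xyz":[0,0,0],"roll":0,"jaw":0.08},{"xyz":[0,0,0],"roll":0,"jaw":0.05},{"xyz":[0,0,0],"roll":0,"jaw":0},{"xyz":[0,0,0],"roll":0,"jaw":0},{"xyz":[0,0,0],"roll":0,"jaw":0}]' 10
python3 -m pendant '[{"xyz":[0,0,-0.004],"roll":0,"jaw":0},{"xyz":[0,0,-0.012],"roll":0,"jaw":0},{"xyz":[0,0,-0.025],"roll":0,"jaw":0},{"xyz":[0,0,-0.045],"roll":0,"jaw":0},{"xyz":[0,0,-0.07],"roll":0,"jaw":0},{"xyz":[0,0,-0.1],"roll":0,"jaw":0},{"xyz":[0,0,-0.13],"roll":0,"jaw":0},{"xyz":[0,0,-0.15],"roll":0,"jaw":0}]'
python3 - <<'E'
from h import *
T=tool();p,d=save('wrist','w4')
c=env.camera_params('wrist');K=c['camera_matrix'];v,u=np.mgrid[0:480,0:640]
P=np.stack([(u-K[0,2])/K[0,0]*d,-(v-K[1,2])/K[1,1]*d,-d,np.ones_like(d)],-1)@(T@c['hand_eye']).T
p2=p.astype(int);y=(p2[...,1]>100)&(p2[...,2]>120)&(p2[...,0]<90)&(abs(P[...,2]-88)<6)&(P[...,0]<600)
q=P[y][:,:3];print(len(q),cv2.minAreaRect(q[:,:2].astype(np.float32)),np.polyfit(q[:,1],q[:,2],1),np.percentile(q[:,2],[5,50,95]))
E
```

```text
time_s: 37.45
ee_pos: [496.7, 378.7, 77.7]
ee_rot: [147.8, -0.8, 85.8]
force: [0.2, 0.9, -0.6]
gripper_width: 91.2
time_s: 38.45
ee_pos: [415.7, 383.3, 207.3]
ee_rot: [147.8, -1.0, 85.8]
force: [-0.6, -0.6, 1.6]
gripper_width: 91.1
1853 ((489.2755126953125, 379.5077209472656), (79.37239837646484, 22.218210220336914), 85.19081115722656) [1.03752487e-02 8.44252557e+01] [86.30113873 88.61088657 89.52368411]
```

View pics/w4.png

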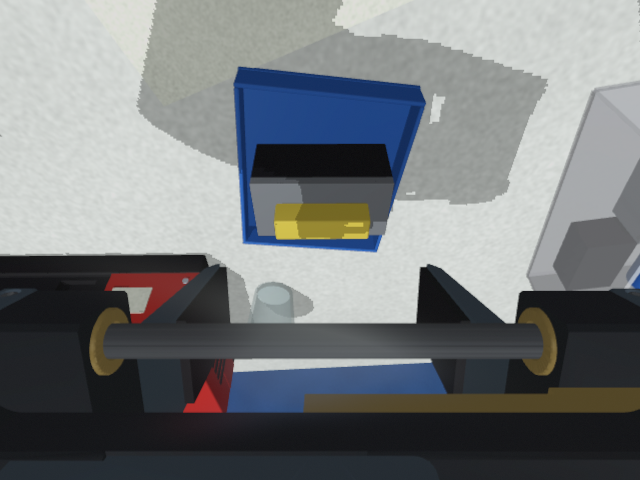

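Wrist view: the battery stands in the tray (grip at about (322,221)), with its grip top at 88.6 mm. That is exactly the tray floor plus the battery's height. Quick bystander check, then hand in.

```bash
python3 - <<'E'
from h import *
a=cv2.imread('pics/top0.png').astype(np.float32); b,_=env.grab_frame('top'); b=b.astype(np.float32)
for n,(x0,x1,y0,y1) in dict(meter=(415,480,205,285),spool=(395,435,150,190),jar=(160,200,135,180),sd=(260,345,262,292)).items():
    A,B=[cv2.Canny(i[y0:y1,x0:x1].astype(np.uint8),60,120).astype(np.float32) for i in (a,b)]
    print(n,cv2.phaseCorrelate(A,B))
print(env.state()['time_s'],env.state()['force']); print(env.job_done())
E
```

```text
meter ((-0.03338427919635478, -0.23944543410276964), 0.6847612763444583)
spool ((-0.007181202407306131, 0.08968221108910157), 0.9877814841270447)
jar ((0.06838291302567612, 0.5468583732854206), 1.0353795160187615)
sd ((0.6164235861958645, -0.17499970158891465), 0.42463254928588867)
38.55 [-0.34230892 -0.63458271  0.73236194]
the job is handed in; nothing more can be done
None
```

The battery is out of the red therapy unit and standing upright in the blue parts tray. I handed the job in at about 38.6 s; no verdict was reported.

- **Tilting the tool:** The moves have no tilt input, so I pushed against the arm's reach limit until the tool leaned about 32° forward.
- **Catch:** I found the recess in the wrist camera's depth image, at y ≈ 88 mm. I felt for it by touching the channel floor once, at 26 N in total, close to the 30 N limit. I then slid along just off the floor and into the recess with no contact. The catch went in at about 8 N, and the battery sprang up 14 mm.
- **Lift and placing:** I gripped the yellow ridge by its ends, lifted it straight up with only its weight showing, and set it down with about 9 N of contact.

**Last checks:**
- The grip top is at 88.6 mm, which matches the battery standing level on the tray floor.
- The battery's centre is within about 1 mm of the tray's centre.
- The gripper is open and clear of everything, and the tool force is about zero.
- The bystanders show less than one pixel (about 2 mm) of shift. The screwdriver's match was weak (0.42, shadows changed), but nothing came near it.
- I did not measure whether the catch sprang back; the finger was withdrawn from it fully.

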